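Load a chair leg in the jig and set the pressure lever

ROBOT

A 6-joint arm with a two-finger parallel gripper is mounted at the origin on the work surface. World frame = base frame: x ahead of the robot, y to its left, z up, the work surface at z = 0. Lengths are in mm, angles in rad, forces in N, time in s.
With the tool pointing down it reaches from about 400 to 925 mm from the base axis. Payload 12.5 kg.
Tool frame: the origin (TCP) lies midway between the tips of the shut fingers; the grasp point (between the pads) lies 19 mm behind it (env.grip_depth is the distance from the TCP to the grasp point, in mm); z points along the fingers, y is the line along which they close (so a half turn about z gives the same grasp; the last joint's range is limited). The gripper opens to 95 mm and grips with 3 to 60 N. Pads are 20 mm wide; open, the fingers measure 119 mm over their backs; the gripper's body (75 mm by 180 mm) begins 59 mm behind the grasp point.
Start: joints at [-1.401, 0.491, 1.559, -0, 1.092, -0.106], TCP at [170.221, -601.391, 214.661] pointing down, gripper open.
Joint ranges: [-3.1, 3.1], [-0.84, 2.19], [0.05, 2.79], [-1.13, 4.28], [0.06, 2.93], [-2.69, 2.69]. Speed limits (rad/s): [2.22, 2.22, 2.79, 3.14, 3.14, 3.14].

INTERFACE

Orientations are given as [roll, pitch, yaw] about the fixed x, y, z axes, in that order (R = Rz(yaw) Ry(pitch) Rx(roll)).
In Python, from cell import monitor, viewer, order, env gives the robot as it stands.
- The arm moves only by the tool move_arm, never from a script. Its argument "moves" is one flat list of numbers, 4 for each row, row after row: the shift along the tool's x, y, z normalised to -1 to 1, where 1 is 0.15 m, then the turn about the tool's z normalised to -1 to 1, where 1 is pi/2 rad. A call has 1 to 10 rows; each row shifts and turns the commanded pose from where the row before left it, along the tool's axes as they then stand; what a row does not reach is not made up. A row lasts 1/8 s, in which the tool goes at most 62.5 mm and 10.7 degrees, less where a joint would pass 70% of its speed; a pose out of reach is approached as far as the arm can. A call with a number of a shift or a turn outside -1 to 1 is refused whole. A call with a gripper value outside its range is refused whole. "claw" is the finger opening in mm, from 0 to 95.1, set as the call begins (left out, the last holds). The fingers move at their own pace and stop on an object; the grip force is fixed at half the most. Time passes only in rows, so rows that do not move let the fingers close. It gives the time, the measured TCP pose, the force, the opening and the grip force at its end, in the units of the state.
- monitor.state(): the state, without advancing time (a new reading comes with each control period).
- viewer.read_camera(name): name is "scene" or "side" or "wrist"; returns the picture (480x640x3 uint8, red, green, blue); there is no depth.
- viewer.camera_info(name): a dict with "K" (3x3 intrinsics, pixels), "camera_from_world" (4x4, takes a point from world to camera coordinates). Camera axes: x right, y down, z forward; pixel columns grow to the right and rows downward; lengths in mm; the calibration is good to about 2 mm. A picture is of the moment at which its call begins: read the wrist's pose just before it. camera_info takes no time and is no camera call; for the wrist camera it gives the pose at the moment of the call.
- order.job_done(): hands the job in; it is judged then, once.
The state is a dict: "t": time; "joints": joint angles; "qvel": joint speeds; "tau": joint torques, N m; "eef_pos": TCP position; "tcp_rot": TCP orientation; "ft_force": force on the tool from outside, world axes, zero at the start; "moment": the same for the moment, N m; "opening": opening from 0.0 (shut) to 1.0 (fully open); "grip_force": force on a finger pad.
Only numpy, scipy, OpenCV 4.12 (cv2) and the standard library are available. Lean on these libraries where they do the work, as an engineer would, in place of code of your own. Each camera call takes 0.05 s, during which the arm holds its last target. There are 200 camera calls.

TASK

Lay the pale wooden chair leg with the steel plate in the jig's channel and push it gently fully home, steel end flat against the blue stop, so that it holds the orange sensing pin in by itself, and let go of it. Then, with the leg loaded, swing the console's black-knobbed pressure lever to line up with the red set-mark, without running well past the mark, and leave it there. Do not disturb the other things on the bench.

Things in the scene. Friction and masses are not known exactly. Their poses are not given: they have to be found in the camera images.
- leg_mid (a point): Pale wooden chair leg to load, lying flat, 178 mm long. A 50 x 50 mm square part, 90 mm long, has a bright steel plate on its +x end; a round taper (46 to 24 mm diameter) runs 88 mm from its -x end. This point is the centre of the square part, 25 mm above its underside, 45 mm from the steel end face. x runs along the leg towards the steel plate, z up.
- chair_leg: The same pale leg, 0.25 to 0.42 kg, centre of mass within 10 mm of the middle of the square part; origin on its underside, below the middle of the square part.
- leg_jig: Leg jig, fixed: aluminium bed 290 x 130 mm, top 12 mm above the bench; origin under its centre at bench height; x along the channel into the blue stop block, z up. The channel is 56 mm wide, between two dark rails 8 mm high and 12 mm wide that run from x = -70 mm to the stop (flared out to x = -98 mm). The stop's flat face is at x = +80 mm.
- jig_home (a point): Where the middle of the leg's square part lies when the leg is fully home: on the bed, centred, steel plate flat against the stop. Jig frame (35, 0, 37) mm, axes as the jig's. The stop block is 28 mm thick, 90 mm wide, its top 70 mm above the bench, with a 15 mm high black switch box on it.
- part_pin (a joint): Orange part-present pin, 10 mm diameter, standing 6 mm out of the stop's face, at jig (y, z) = (12, 34) mm. Value in m: 0 = out, grows as it is pressed in, 0.006 with a leg flat against the stop. A light spring (0.15 N at 0, 0.45 N at 0.006) pushes it out; the leg's own friction on the bed holds against it.
- console: Green pressure console, fixed, housing 110 x 150 x 50 mm; origin at bench height under the lever's plane of swing; x points away from the robot, y along the swing, z up. A white lamp bar above the lever bars a straight-down approach: underside 315 mm above the bench, x 8 to 48 mm, y -155 to 155 mm, on posts at x = 70, y = +-145 mm.
- pressure_lever (a joint): Angle of the pressure lever in rad, 0 to 1.4. It swings in the console's y-z plane about an axle along x at console (0, 0, 70) mm; at 0 it leans 0.7 rad from vertical to -y, at 0.7 it is upright, at 1.4 it leans 0.7 rad to +y. It stays where it is left; moving it takes about 1.5 to 3.5 N at the knob.
- lever_knob (a point): Centre of the black ball knob, 34 mm diameter, on the 12 mm round shaft of the lever, 120 mm from the axle. Its z axis points along the lever, outwards. Reach it from the console's -x side with the tool leaning some 25 to 40 degrees, under the lamp bar.
- set_mark (a joint): Angle of the red set-mark in rad, on the same scale and about the same axle as the lever: lever and mark agree when both values are equal. The mark does not move.
- mark_tip (a point): Outer end of the red set-mark pointer, 14 mm wide, about 95 mm from the axle, 34 mm behind the lever's plane (+x of the console). Its z axis points along the pointer, outwards.
- tack_can: Bystander: closed steel tack can with a paper label, 68 mm diameter, 85 mm high; origin at its underside or axis.
- thread_cone: Bystander: yellow cone of thread, 68 mm diameter, 125 mm high; origin at its underside or axis.
- tack_hammer: Bystander: hammer lying flat; origin at its underside or axis.
- screwdriver: Bystander: screwdriver lying flat; origin at its underside or axis.
- staple_box: Bystander: cardboard box of staples with a blue band, 110 x 70 x 50 mm; origin at its underside or axis.
- glue_bottle: Bystander: white bottle with orange cap, 60 mm diameter, 170 mm high; origin at its underside or axis.
- tape_measure: Bystander: yellow tape measure, 75 x 40 x 70 mm; origin at its underside or axis.
- walnut_leg: Bystander: dark walnut chair leg without a steel plate, 178 mm long, lying flat; not the one to load; origin at its underside or axis.
Things that resemble listed ones, but are neither listed nor needed, are in the scene too. What is shaped like the chair_leg but turquoise is not meant.

How it is judged (in metres and radians):
On the way, in this order (a step that is already met when the one before it is completed fails the run):
1. the leg lies fully home in the jig, holding the pin in, and is let go (value of joint part_pin above 0.0042 m and distance between leg_mid and jig_home below 0.008 m and angle between the x axis of leg_mid and the x axis of leg_jig, either way round below 0.07 rad and angle between leg_mid's own z axis and vertical below 0.06 rad and contact force between the fingers and chair_leg below 0.1 N), for 0.3 s.
2. the lever lines up with the red mark while the leg stays home (angle between the z axis of lever_knob and the z axis of mark_tip, either way round below 0.06 rad and value of joint part_pin above 0.0042 m and distance between leg_mid and jig_home below 0.008 m and angle between the x axis of leg_mid and the x axis of leg_jig, either way round below 0.07 rad and angle between leg_mid's own z axis and vertical below 0.06 rad), for 0.2 s.
At the end, for the whole second after the job is handed in: The pale leg lies level in the jig, its middle within 8 mm of home and its length within 4 degrees of the channel, holding the sensing pin in by at least 4.2 mm of its 6 mm; the lever rests within 0.06 rad (3.4 degrees) of the red mark; leg and lever are at rest and nothing is held (all of step 2 and contact force between the fingers and chair_leg below 0.1 N and contact force between the fingers and console below 0.1 N and linear speed of chair_leg below 0.01 m/s and velocity of joint pressure_lever between -0.02 and 0.02 rad/s); the robot touches nothing.
It fails at once if the leg is rammed into the jig (over 45 N between leg and jig) (contact force between chair_leg and leg_jig above 45 N).
It fails at once if the lever runs more than about 0.2 rad past the red mark (y of lever_knob in the frame of mark_tip above 0.024 m).
It fails at once if a bystander is moved by more than 30 mm (distance of any of tack_can, thread_cone, tack_hammer, screwdriver, staple_box, glue_bottle, tape_measure, walnut_leg from where it was at the start of the episode above 0.03 m).
It also fails if it takes over 64 s, if anything falls off the work surface, if the arm or the gripper's body presses on something with over 40 N, if the wrist force passes 120 N, or if a joint passes its speed limit or range.

## Working session

There is one attempt and no reset: what is moved stays moved. The work goes in short steps, Python scripts to look and compute and a tool call to move; the robot and the scene stay as the last step left them, time stands still between calls to the robot, and variables do not carry over. Pictures are saved under pics/ and viewed, at most 10 in all, crops included, and the job is handed in when it is done.

Besides the shell and the picture viewer there is one more tool, called after "Emit:" by a JSON object that holds its "method" and its "body", one argument or row to a line. move_arm: Moves the arm, as the interface text tells. Scaled input: -1 to 1 covers 0.15 m each way for a shift and pi/2 rad each way for a turn. Its arguments: {"type":"object","properties":{"moves":{"type":"array"},"claw":{"type":"number"}},"required":["moves"]}

```bash
mkdir -p pics; python3 - <<'E'
from cell import monitor,viewer,env
import cv2
print(monitor.state())
for n in("scene","side"):
    im=viewer.read_camera(n); cv2.imwrite(f"pics/{n}0.png",im[:,:,::-1]); i=viewer.camera_info(n); print(n,i)
print(env.grip_depth)
E
```

```text
{'t': 0.0, 'joints': array([-1.40059804e+00,  4.91507702e-01,  1.55946002e+00,  2.63926917e-05,
        1.09170585e+00, -1.05621247e-01]), 'qvel': array([-0.00202152,  0.00012355,  0.00016404,  0.00043072, -0.00063655,
       -0.00049525]), 'tau': array([ 1.79978735e-03, -6.12642860e+01, -2.58186615e+01,  6.93111517e-02,
        4.81942354e-02, -1.00521427e-04]), 'eef_pos': array([ 170.18222171, -601.12327792,  214.09032984]), 'tcp_rot': array([-3.14052023e+00, -1.37233076e-04,  2.75807286e-01]), 'ft_force': array([ 0.15604148,  0.38400739, -0.27791547]), 'moment': array([-0.00400524, -0.02183848,  0.02355974]), 'grip_force': 0.0, 'opening': 0.9999662683369276}
scene {'K': array([[612.3802415 ,   0.        , 317.84711521],
       [  0.        , 612.3802415 , 247.57308252],
       [  0.        ,   0.        ,   1.        ]]), 'camera_from_world': array([[ 7.74998176e-01,  6.31888750e-01, -9.71775648e-03,
        -3.34289687e+02],
       [ 4.83752241e-01, -6.03066219e-01, -6.34267218e-01,
        -1.38444069e+02],
       [-4.06646770e-01,  4.86854951e-01, -7.73052819e-01,
         1.76901004e+03],
       [ 0.00000000e+00,  0.00000000e+00,  0.00000000e+00,
         1.00000000e+00]])}
side {'K': array([[605.05674805,   0.        , 320.90076043],
       [  0.        , 605.05674805, 237.81522513],
       [  0.        ,   0.        ,   1.        ]]), 'camera_from_world': array([[-8.52506341e-01, -5.22404323e-01,  1.80738026e-02,
         4.12216117e+02],
       [-3.15553322e-01,  4.86767181e-01, -8.14545156e-01,
         2.54051652e+02],
       [ 4.16724177e-01, -7.00108159e-01, -5.79818528e-01,
         1.56321246e+03],
       [ 0.00000000e+00,  0.00000000e+00,  0.00000000e+00,
         1.00000000e+00]])}
18.8
```

View pics/scene0.png

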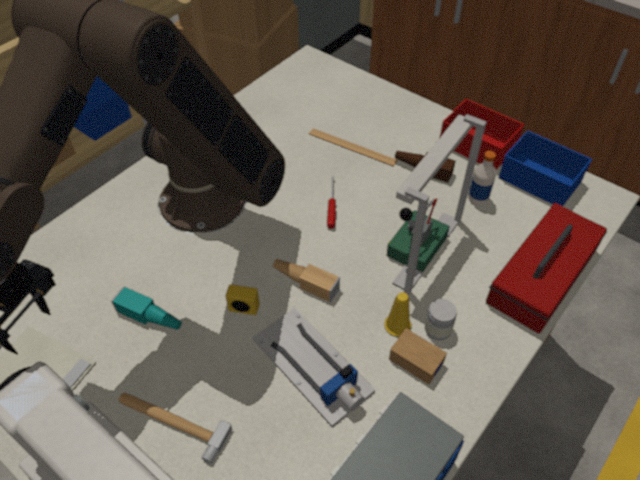

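View pics/side0.png

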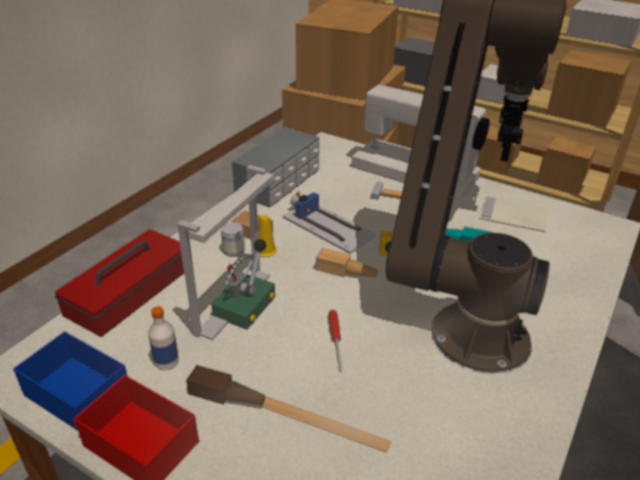

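The scene view shows the pale leg at about (310,280) with its plate towards the right, and the jig bed corners at about (295,310), (253,340), (333,420) and (373,388). The blue stop is at (338,384), the console at (418,238) and the knob at (406,214). The turquoise decoy is at (145,308). The side view agrees.

```bash
cat > h.py <<'E'
import numpy as np,cv2
from cell import monitor,viewer
def ray(i,u,v):
    K,T=i["K"],i["camera_from_world"];R,t=T[:3,:3],T[:3,3]
    return -R.T@t, R.T@np.linalg.inv(K)@[u,v,1]
def at_z(i,u,v,z):
    c,d=ray(i,u,v); return (c+d*(z-c[2])/d[2]).round(1)
def tri(*a):  # (info,u,v)...
    A=np.zeros((3,3));b=np.zeros(3)
    for i,u,v in a:
        c,d=ray(i,u,v);d=d/np.linalg.norm(d);P=np.eye(3)-np.outer(d,d);A+=P;b+=P@c
    return np.linalg.solve(A,b).round(1)
def proj(i,p):
    q=i["camera_from_world"][:3]@np.append(p,1); return ((i["K"]@q)[:2]/q[2]).round(1)
def snap(n,f,box=None,s=1):
    i=viewer.camera_info(n); im=viewer.read_camera(n)[:,:,::-1]
    cv2.imwrite(f"pics/{f}_full.png",im)
    if box: x0,y0,x1,y1=box; im=im[y0:y1,x0:x1]
    cv2.imwrite(f"pics/{f}.png",cv2.resize(im,None,fx=s,fy=s,interpolation=cv2.INTER_CUBIC)); return i
E
python3 - <<'E'
from h import *
S=viewer.camera_info("scene");D=viewer.camera_info("side")
for n,u,v,z in [("jigA",295,310,12),("jigB",253,340,12),("jigC",333,420,12),("jigD",373,388,12),("plate",336,288,25),("taper",276,266,25)]: print(n,at_z(S,u,v,z))
print("knob",tri((S,406,214),(D,260,245)))
print("console",at_z(S,418,232,50),at_z(D,247,297,50))
print("markTip",tri((S,434,201),(D,229,267)))
print(viewer.camera_info("wrist"))
a=cv2.imread("pics/scene0.png")[90:290,370:490];b=cv2.imread("pics/side0.png")[180:330,180:300]
f=lambda m:cv2.resize(m,(400,int(m.shape[0]*400/m.shape[1])),interpolation=cv2.INTER_CUBIC)[:600]
A,B=f(a),f(b);A=f(a[50:,:]);h=max(len(A),len(B));p=lambda m:np.pad(m,((0,h-len(m)),(0,0),(0,0)))
cv2.imwrite("pics/c1.png",np.hstack([p(A),p(B)]));print(A.shape,B.shape)
E
```

```text
jigA [ 462.1 -126.7   12. ]
jigB [ 439.7 -254.2   12. ]
jigC [ 711.6 -291.6   12. ]
jigD [ 734.7 -175.8   12. ]
plate [505.4 -18.5  25. ]
taper [341.7 -60.7  25. ]
knob [566.  175.9 174.9]
console [572.9 245.6  50. ] [562.  246.7  50. ]
markTip [589.5 273.5 156.3]
{'K': array([[402.9589005 ,   0.        , 314.96220909],
       [  0.        , 402.9589005 , 234.31129186],
       [  0.        ,   0.        ,   1.        ]]), 'camera_from_world': array([[ 2.73741734e-01, -9.61802674e-01, -1.03838618e-03,
        -6.24924567e+02],
       [-9.23812464e-01, -2.63229349e-01,  2.77994320e-01,
        -3.20847678e+01],
       [-2.67649014e-01, -7.51393731e-02, -9.60582157e-01,
         3.90269243e+02],
       [ 0.00000000e+00,  0.00000000e+00,  0.00000000e+00,
         1.00000000e+00]])}
(500, 400, 3) (500, 400, 3)
```

View pics/c1.png

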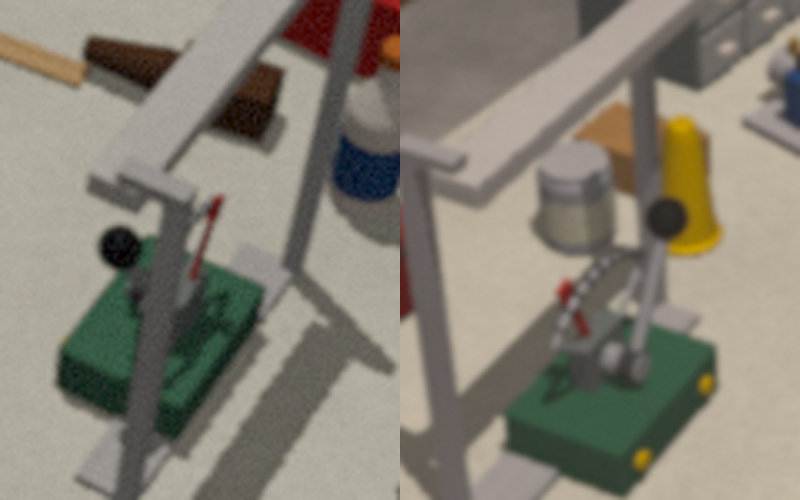

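Crop reading: the knob is at scene (406,214) and side (260,245), and the mark tip is at scene (435,199) and side (229.5,266). The leg middle comes out at about (465,-30) with yaw about 0.25. The jig centre is at about (587,-212) with yaw about -0.16. I'll raise the tool and move to a viewpoint above both.

Emit:
{"method": "move_arm", "body": {
  "moves": [0,0,-0.4,0,0,0,-0.4,0,0.26,-0.18,0,0,0.26,-0.18,0,0,0.26,-0.18,0,0,0.26,-0.18,0,0,0.26,-0.18,0,0,0.26,-0.18,0,0,0.26,-0.18,0,0,0.26,-0.18,0,0],
  "claw": 95
}}

```text
t: 1.35
eef_pos: [412.3, -307.2, 334.5]
tcp_rot: [-3.141, 0.0, 0.276]
ft_force: [-0.9, -1.2, -0.6]
opening: 1.0
grip_force: 0.0
```

Emit:
{"method": "move_arm", "body": {
  "moves": [0.26,-0.18,0,0,0.26,-0.18,0,0,0.26,-0.18,0,0,0.26,-0.18,0,0,0.26,-0.18,0,0,0.26,-0.18,0,0,0,0,0,0]
}}

```text
t: 2.22
eef_pos: [593.8, -86.7, 333.7]
tcp_rot: [-3.141, 0.001, 0.279]
ft_force: [-0.3, 0.5, 0.0]
opening: 1.0
grip_force: 0.0
```

```bash
python3 - <<'E'
from h import *
s=monitor.state();print(s["t"],s["eef_pos"],s["tcp_rot"],s["joints"])
i=snap("wrist","w1");np.save("w1K.npy",i["K"]);np.save("w1T.npy",i["camera_from_world"])
E
```

```text
2.225 [593.75897895 -86.6677148  333.71125905] [-3.14082335e+00  8.96846422e-04  2.79082165e-01] [-2.55080594e-01  3.62101494e-01  1.44949479e+00  2.11579748e-04
  1.33115995e+00  1.03658357e+00]
```

View pics/w1.png

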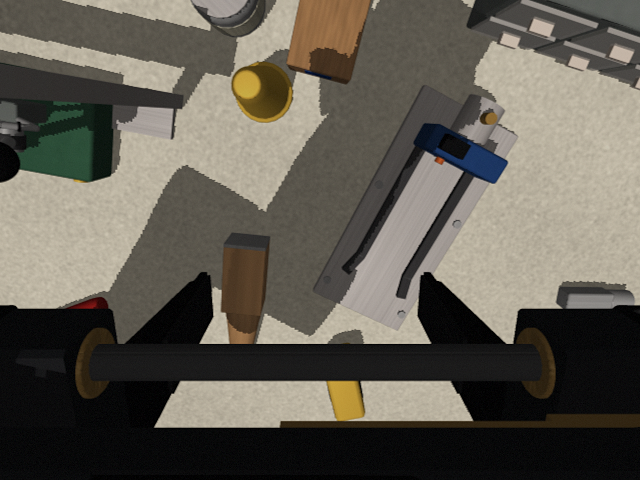

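In the wrist view, the top edge of the leg's plate runs (226,247)-(269,250) and the rear of its square top runs (221,312)-(264,318). The bed corners are about (425,85), (516,133), (397,328) and (314,291), and the rail ends are near (348,271) and (402,297).

```bash
python3 - <<'E'
from h import *
W=dict(K=np.load("w1K.npy"),camera_from_world=np.load("w1T.npy"))
L=[at_z(W,*p,50) for p in [(226,247),(269,250),(264,318),(221,312)]]
print("leg",*L,[np.linalg.norm(L[i]-L[i-1]).round(1) for i in range(4)],"mid",np.mean(L,0))
print("bottom",at_z(W,232,234,0),at_z(W,270,238,0))
J=[at_z(W,*p,12) for p in [(425,85),(516,133),(397,328),(314,291)]]
print("jig",*J,[np.linalg.norm(J[i]-J[i-1]).round(1) for i in range(4)],"mid",np.mean(J,0))
for a,b in((3,0),(2,1)): d=J[b]-J[a];print("yaw",np.arctan2(d[1],d[0]))
for a,b in((3,0),(2,1)): d=L[a==3 and 0 or 1]-L[a];print("legyaw",np.arctan2(d[1],d[0]))
im=cv2.imread("pics/w1_full.png")
a=cv2.resize(im[80:335,300:530],None,fx=2.3,fy=2.3,interpolation=cv2.INTER_CUBIC)
b=cv2.resize(im[225:345,210:280],None,fx=3.5,fy=3.5,interpolation=cv2.INTER_CUBIC)
b=np.pad(b,((0,len(a)-len(b)),(0,0),(0,0)))
cv2.imwrite("pics/c2.png",np.hstack([a,b]));print(a.shape,b.shape)
E
```

```text
leg [499.   -4.8  50. ] [509.4 -54.5  50. ] [421.3 -70.5  50. ] [414.5 -17.3  50. ] [np.float64(85.4), np.float64(50.8), np.float64(89.5), np.float64(53.6)] mid [461.05  -36.775  50.   ]
bottom [499.7  -1.7   0. ] [508.1 -50.5   0. ]
jig [ 738.4 -176.2   12. ] [ 718.  -298.1   12. ] [ 435.9 -248.3   12. ] [ 457.1 -124.8   12. ] [np.float64(286.0), np.float64(123.6), np.float64(286.5), np.float64(125.3)] mid [ 587.35 -211.85   12.  ]
yaw -0.18072929325659265
yaw -0.17473286512209626
legyaw -0.3735835509251828
legyaw 0.17965371955340212
(586, 529, 3) (586, 245, 3)
```

View pics/c2.png

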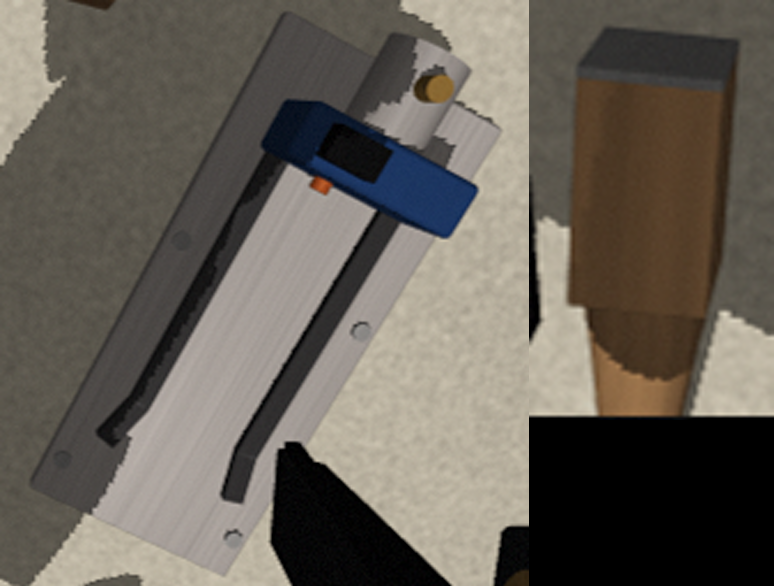

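```bash
python3 - <<'E'
from h import *
from scipy.optimize import least_squares
W=dict(K=np.load("w1K.npy"),camera_from_world=np.load("w1T.npy"))
def fit(M,P,x0):
    def tf(q): c,s=np.cos(q[2]),np.sin(q[2]); return [[q[0]+c*m[0]-s*m[1],q[1]+s*m[0]+c*m[1],m[2]] for m in M]
    r=least_squares(lambda q:np.concatenate([proj(W,w)-p for w,p in zip(tf(q),np.array(P))]),x0,diff_step=1e-3,x_scale=[1,1,.01],loss="soft_l1")
    return r.x,r.fun.round(1)
print("jig",*fit([(145,65,12),(145,-65,12),(-145,-65,12),(-145,65,12),(108,45,70),(108,-45,70)],[(425.2,85.2),(517.4,135.2),(398.7,330.9),(313.5,290.9),(438.3,124.8),(507.8,161.3)],[587,-212,-.17]))
print("leg",*fit([(45,25,50),(45,-25,50),(-45,-25,50),(-45,25,50),(45,25,0),(45,-25,0)],[(224,247.3),(266.3,250.1),(260.9,315.9),(221.4,311.3),(231.7,233),(270,236.4)],[461,-37,.18]))
E
```

```text
jig [ 5.84784175e+02 -2.13612643e+02 -1.69905783e-01] [-1.8 -1.   1.3 -0.1  0.4  1.2 -0.2  3.  -1.7 -1.8  2.   0. ]
leg [ 4.61087223e+02 -3.44386217e+01  1.85684307e-01] [-0.4 -2.3 -0.3 -1.3  0.7  1.3 -0.1  2.4  0.3  0.2  0.5  0.3]
```

Emit:
{"method": "move_arm", "body": {
  "moves": [0,0,0,0.06,-0.2,-0.127,0,0,-0.2,-0.127,0,0,-0.2,-0.127,0,0,-0.2,-0.127,0,0,0,0,0.34,0,0,0,0.34,0,0,0,0.34,0,0,0,0.34,0,0,0,0,0]
}}

```text
t: 3.52
eef_pos: [458.9, -36.2, 128.7]
tcp_rot: [-3.139, 0.006, 0.18]
ft_force: [0.3, -0.3, -0.0]
opening: 0.996
grip_force: 0.0
```

```bash
python3 - <<'E'
from h import *
s=monitor.state();print(s["t"],s["eef_pos"],s["tcp_rot"],s["joints"])
i=snap("wrist","w2",(150,150,490,405),2.2)
e=s["eef_pos"]
for p in [(461,-34.5,50),(505.3,-26.2,50),(501,-1.6,50),(510,-50.8,50),(421.5,-67.4,50),(412.2,-18.3,50)]: q=proj(i,p);print(q,(q-[150,150])*2.2)
E
```

```text
3.525 [458.93872787 -36.17608912 128.68549466] [-3.13934656  0.00574602  0.18038006] [-2.22194252e-01  3.87346146e-01  2.04297098e+00 -2.80888481e-04
  7.17442187e-01  1.16844068e+00]
[312.7 240.5] [357.94 199.1 ]
[312.3 170.1] [357.06  44.22]
[271.5 169.7] [267.3   43.34]
[353.3 169.8] [447.26  43.56]
[350.2 303.9] [440.44 338.58]
[276.1 304.2] [277.42 339.24]
```

View pics/w2.png

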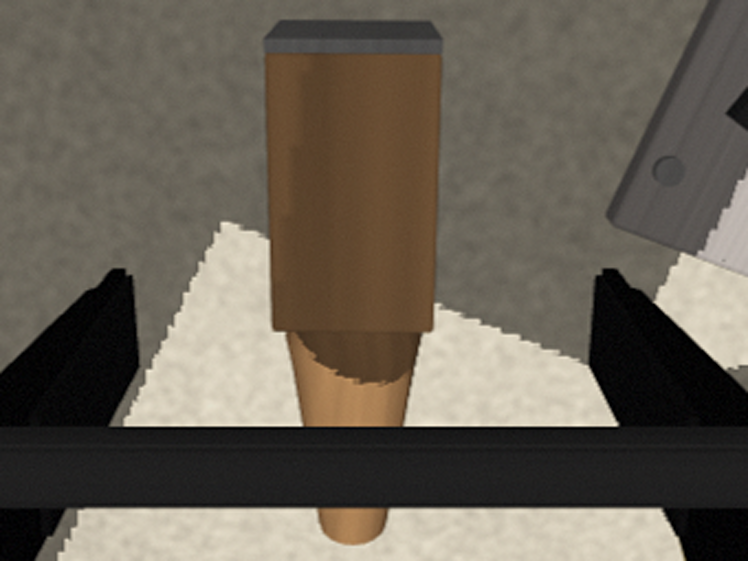

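The plate's top edge is at crop (264-441,38) and the rear edge of the square part is at (273-434,330). That puts the leg about 2 mm from the prediction and well aligned with the fingers. I'll correct, descend and grip.

Emit:
{"method": "move_arm", "body": {
  "moves": [0.033,-0.017,0.25,0,0,0,0.25,0,0,0,0.2,0,0,0,0.05,0,0,0,0,0]
}}

```text
t: 4.2
eef_pos: [466.1, -32.7, 19.5]
tcp_rot: [3.141, -0.002, 0.181]
ft_force: [-0.8, -0.7, 0.3]
opening: 1.007
grip_force: 0.0
```

Emit:
{"method": "move_arm", "body": {
  "moves": [0,0,0,0,0,0,0,0,0,0,0,0,0,0,0,0,0,0,0,0,0,0,0,0],
  "claw": 30
}}

```text
t: 4.95
eef_pos: [465.2, -32.3, 18.1]
tcp_rot: [3.142, 0.0, 0.182]
ft_force: [-1.6, 0.2, 1.8]
opening: 0.525
grip_force: 30.0
```

Emit:
{"method": "move_arm", "body": {
  "moves": [0,0,-0.25,0,0,0,-0.25,0,0,0,-0.2,0,0,0,0,0.075,0,0,0,0.075,0,0,0,0.074,0.17,0.17,0,0,0.26,0.26,0,0,0.26,0.26,0,0,0.17,0.18,0,0]
}}

```text
t: 6.2
eef_pos: [571.0, -184.7, 122.4]
tcp_rot: [-3.142, 0.001, -0.171]
ft_force: [-0.2, 1.2, -4.4]
opening: 0.521
grip_force: 30.0
```

Emit:
{"method": "move_arm", "body": {
  "moves": [0.175,0.18,0,0,0,0,0,0,0,0,0,0]
}}

```text
t: 6.58
eef_pos: [590.8, -213.3, 122.3]
tcp_rot: [-3.141, 0.002, -0.17]
ft_force: [1.0, -0.8, -3.3]
opening: 0.528
grip_force: 30.0
```

```bash
python3 - <<'E'
from h import *
s=monitor.state();print(s["t"],s["eef_pos"],s["tcp_rot"],s["opening"],s["grip_force"])
i=snap("wrist","w3",(150,60,490,315),2.2)
J=(585,-213,-.17);c,n=np.cos(J[2]),np.sin(J[2])
for m in [(145,65,12),(145,-65,12),(80,45,70),(80,-45,70),(108,45,70),(108,-45,70),(-70,28,20),(-70,-28,20),(80,28,20),(80,-28,20)]:
    print(m,((proj(i,(J[0]+c*m[0]-n*m[1],J[1]+n*m[0]+c*m[1],m[2]))-[150,60])*2.2).round())
E
```

```text
6.575 [ 590.79469102 -213.32544733  122.34066226] [-3.14103930e+00  1.89087472e-03 -1.70458722e-01] 0.5281633510698976 29.963940382003784
(145, 65, 12) [136. -97.]
(145, -65, 12) [594. -96.]
(80, 45, 70) [178. 145.]
(80, -45, 70) [552. 146.]
(108, 45, 70) [171.  20.]
(108, -45, 70) [559.  21.]
(-70, 28, 20) [282. 596.]
(-70, -28, 20) [446. 596.]
(80, 28, 20) [270. 142.]
(80, -28, 20) [459. 142.]
```

View pics/w3.png

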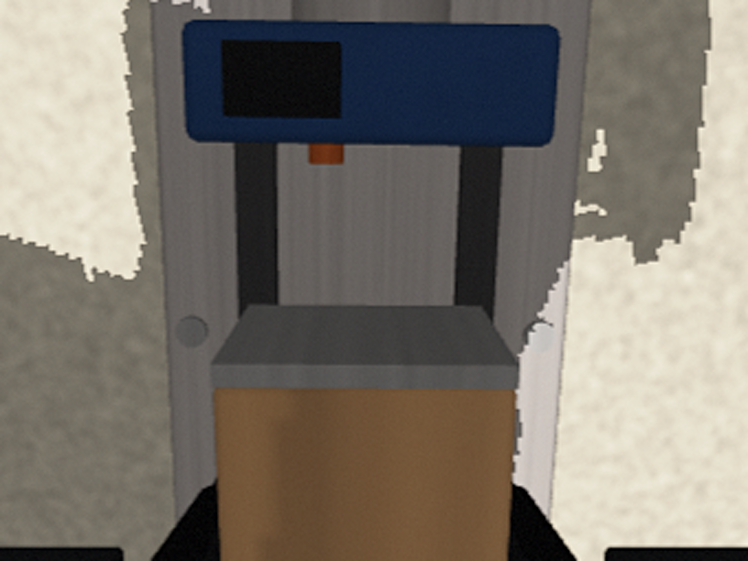

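The stop's front edge is at (188,140)-(553,145) and the rails' inner edges are at x=277 and 460. So the channel lies about 0.8 mm to tool +y and is turned 0.013 rad clockwise of my estimate. The leg sits straight in the grip.

Emit:
{"method": "move_arm", "body": {
  "moves": [0,0.0055,0,0.0083,0,0,0.2,0,0,0,0.2,0,0,0,0.12,0,0,0,0.05,0,0,0,0.03,0,0,0,0,0]
}}

```text
t: 7.5
eef_pos: [591.7, -214.8, 33.6]
tcp_rot: [3.141, -0.001, -0.183]
ft_force: [0.8, -0.6, -4.1]
opening: 0.523
grip_force: 30.0
```

Emit:
{"method": "move_arm", "body": {
  "moves": [0,0,0.02,0,0,0,0.005,0,0,0,0,0]
}}

```text
t: 7.88
eef_pos: [591.7, -214.8, 30.2]
tcp_rot: [3.141, -0.001, -0.183]
ft_force: [-1.0, 0.6, 5.7]
opening: 0.525
grip_force: 30.0
```

Emit:
{"method": "move_arm", "body": {
  "moves": [0.03,0,-0.003,0,0.05,0,0,0,0.05,0,0,0,0.03,0,0,0,0,0,0,0]
}}

```text
t: 8.5
eef_pos: [616.0, -219.2, 30.2]
tcp_rot: [3.141, -0.001, -0.183]
ft_force: [-1.4, 0.5, 4.7]
opening: 0.528
grip_force: 30.0
```

Emit:
{"method": "move_arm", "body": {
  "moves": [0.013,0,0,0,0.007,0,0,0,0,0,0,0]
}}

```text
t: 8.88
eef_pos: [618.3, -219.7, 30.2]
tcp_rot: [3.141, 0.0, -0.183]
ft_force: [-4.7, 1.2, 6.1]
opening: 0.525
grip_force: 30.0
```

Emit:
{"method": "move_arm", "body": {
  "moves": [0.007,0,0,0,0,0,0,0]
}}

```text
t: 9.12
eef_pos: [619.2, -219.8, 30.1]
tcp_rot: [3.141, 0.0, -0.183]
ft_force: [-4.3, 1.0, 6.5]
opening: 0.523
grip_force: 30.0
```

Emit:
{"method": "move_arm", "body": {
  "moves": [0.007,0,0,0,0,0,0,0]
}}

```text
t: 9.38
eef_pos: [620.3, -220.0, 30.2]
tcp_rot: [3.141, 0.0, -0.183]
ft_force: [-5.4, -0.1, 6.6]
opening: 0.522
grip_force: 30.0
```

Emit:
{"method": "move_arm", "body": {
  "moves": [0.007,0,0,0,0,0,0,0]
}}

```text
t: 9.62
eef_pos: [621.3, -220.2, 30.2]
tcp_rot: [3.142, 0.0, -0.183]
ft_force: [-5.6, 0.2, 7.1]
opening: 0.527
grip_force: 30.0
```

Emit:
{"method": "move_arm", "body": {
  "moves": [0.007,0,0,0,0,0,0,0]
}}

```text
t: 9.88
eef_pos: [622.3, -220.4, 30.2]
tcp_rot: [3.141, 0.0, -0.183]
ft_force: [-5.3, 1.0, 6.7]
opening: 0.52
grip_force: 30.0
```

Emit:
{"method": "move_arm", "body": {
  "moves": [0.007,0,0,0,0,0,0,0]
}}

```text
t: 10.12
eef_pos: [622.7, -220.5, 30.2]
tcp_rot: [3.142, 0.002, -0.183]
ft_force: [-10.4, 1.9, 9.0]
opening: 0.521
grip_force: 30.0
```

Emit:
{"method": "move_arm", "body": {
  "moves": [0.004,0,0,0,0,0,0,0]
}}

```text
t: 10.38
eef_pos: [622.8, -220.6, 30.1]
tcp_rot: [-3.142, 0.003, -0.183]
ft_force: [-12.3, 0.7, 10.5]
opening: 0.523
grip_force: 30.0
```

Emit:
{"method": "move_arm", "body": {
  "moves": [0,0,0,0,0,0,0,0,0,0,0,0,0,0,0,0],
  "claw": 80
}}

```text
t: 10.88
eef_pos: [623.9, -220.7, 29.8]
tcp_rot: [3.141, -0.0, -0.183]
ft_force: [0.6, -1.3, 0.0]
opening: 0.83
grip_force: 0.0
```

```bash
python3 - <<'E'
from h import *
s=monitor.state();print(s["t"],s["eef_pos"],s["tcp_rot"],s["opening"],s["ft_force"])
i=snap("wrist","w4",(190,100,450,330),2.6)
E
```

```text
10.875 [ 623.91112279 -220.66583092   29.75983544] [ 3.14149060e+00 -2.06885284e-04 -1.83322477e-01] 0.8302338371424495 [ 0.63768117 -1.30898263  0.01503528]
```

View pics/w4.png

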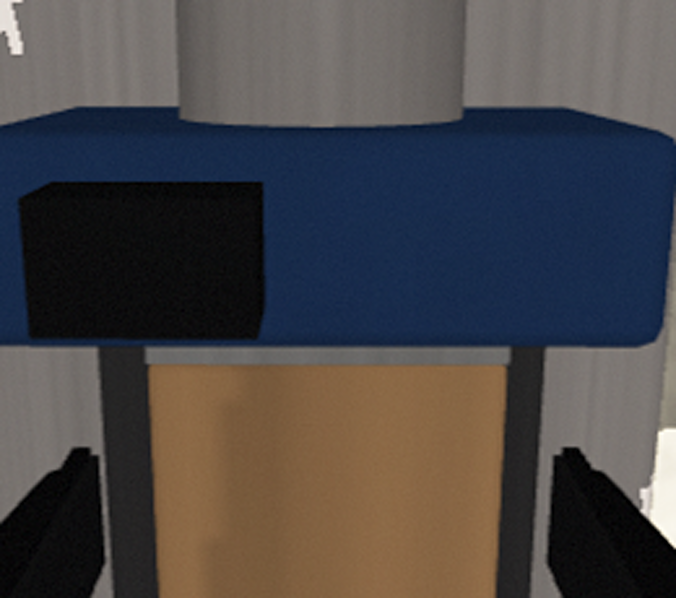

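The picture shows the steel end flat against the stop across its whole width, and the leg free between the open fingers. I'll rise clear and turn the tool half round, so the camera sits on the robot side.

Emit:
{"method": "move_arm", "body": {
  "moves": [0,0,-0.1,0,0,0,-0.3,0,0,0,-0.38,0,0,0,-0.38,0,0,0,-0.38,0,0,0,-0.38,0,0,0,-0.38,0,0,0,-0.38,0,0,0,0,-0.115,0,0,0,-0.115]
}}

```text
t: 12.18
eef_pos: [623.2, -220.4, 433.8]
tcp_rot: [3.14, -0.002, 0.184]
ft_force: [-0.5, 0.7, -0.6]
opening: 0.84
grip_force: 0.0
```

Emit:
{"method": "move_arm", "body": {
  "moves": [0,0,0,-0.115,0,0,0,-0.115,0,0,0,-0.115,0,0,0,-0.115,0,0,0,-0.115,0,0,0,-0.115,0,0,0,-0.115,0,0,0,-0.115,0,0,0,-0.115,0,0,0,-0.115]
}}

```text
t: 13.42
eef_pos: [623.3, -220.4, 433.1]
tcp_rot: [3.141, 0.001, 1.99]
ft_force: [0.3, 0.4, 0.2]
opening: 0.84
grip_force: 0.0
```

Emit:
{"method": "move_arm", "body": {
  "moves": [0,0,0,-0.115,0,0,0,-0.115,0,0,0,-0.115,0,0,0,-0.115,0,0,0,-0.115,0,0,0,-0.115,0,0,0,-0.115,0,0,0,0]
}}

```text
t: 14.42
eef_pos: [623.4, -220.4, 432.9]
tcp_rot: [-3.141, 0.001, -3.036]
ft_force: [-0.8, 0.7, -0.1]
opening: 0.84
grip_force: 0.0
```

Emit:
{"method": "move_arm", "body": {
  "moves": [0.083,0.352,0,0,0.083,0.352,0,0,0.083,0.352,0,0,0.083,0.352,0,0,0.083,0.352,0,0,0.083,0.352,0,0,0.083,0.352,0,0,0.083,0.352,0,0,0,0,0,0]
}}

```text
t: 15.55
eef_pos: [478.0, 191.2, 432.6]
tcp_rot: [3.141, 0.001, -3.035]
ft_force: [0.2, -0.5, 0.4]
opening: 0.844
grip_force: 0.0
```

```bash
python3 - <<'E'
from h import *
s=monitor.state();print(s["t"],s["eef_pos"],s["tcp_rot"],s["joints"])
i=snap("wrist","w5",None,1.25);np.save("w5K.npy",i["K"]);np.save("w5T.npy",i["camera_from_world"])
print(proj(i,(566,176,175)),proj(i,(589.5,273.5,156)))
E
```

```text
15.55 [477.99211951 191.20598842 432.63375321] [ 3.14117765e+00  1.01401400e-03 -3.03467459e+00] [ 2.52023360e-01  1.76412440e-01  1.45984517e+00  2.64608197e-04
  1.50427168e+00 -1.42570869e+00]
[293.1 268.6] [373.1 289.4]
```

View pics/w5.png

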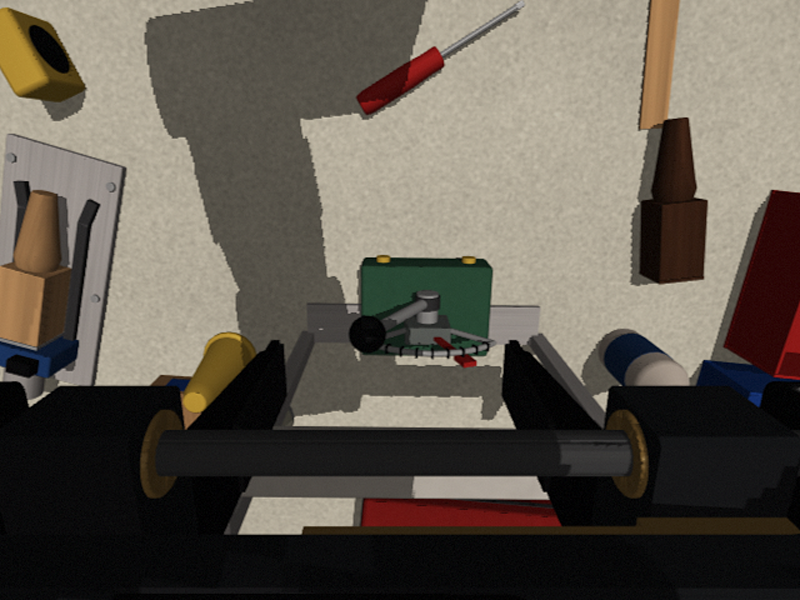

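The knob is at (293.6,267.2) in full-image pixels and the mark tip at about (374,290). The housing's near top edge runs (289.6,214.4)-(392.8,214.4). The leg is still home at the left. I'll fit the console pose.

```bash
python3 - <<'E'
from h import *
from scipy.optimize import least_squares
W=dict(K=np.load("w5K.npy"),camera_from_world=np.load("w5T.npy"));S=viewer.camera_info("scene");D=viewer.camera_info("side")
def f(q):
    x,y,w,a,m,xf=q;c,s=np.cos(w),np.sin(w)
    g=lambda p:(x+c*p[0]-s*p[1],y+s*p[0]+c*p[1],p[2])
    k=g((0,120*np.sin(a-.7),70+120*np.cos(a-.7)));t=g((34,95*np.sin(m-.7),70+95*np.cos(m-.7)))
    o=[(S,k,(406,214.1)),(D,k,(260.1,245.1)),(W,k,(293.6,267.2)),(S,t,(435.2,199.6)),(D,t,(229.5,266.4)),(W,t,(374,290)),
       (W,g((xf,75,50)),(392.8,214.4)),(W,g((xf,-75,50)),(289.6,214.4))]
    return np.concatenate([proj(i,p)-np.array(u) for i,p,u in o])
r=least_squares(f,[570,240,.1,.2,1.1,-55],diff_step=1e-3,x_scale=[1,1,.01,.01,.01,1],loss="soft_l1")
print(r.x.round(3),r.fun.round(1))
E
```

```text
[ 5.60018e+02  2.39184e+02  1.08000e-01  1.26000e-01  1.04600e+00
 -3.53280e+01] [-0.4  1.6 -0.2  0.7 -1.7  0.8  0.1  0.4 -0.6 -0.1  0.5  1.3  3.1 -0.8
 -0.4 -0.9]
```

Console fit: origin (560,239), yaw 0.108, lever about 0.13, mark about 1.05. The moves only turn about the tool's z, so I need to learn what the arm does at the edge of its reach, where it may lean the tool outward. I'll test that high above everything.

Emit:
{"method": "move_arm", "body": {
  "moves": [-0.4,0,0,0,-0.4,0,0,0,-0.4,0,0,0,-0.4,0,0,0,-0.4,0,0,0,-0.4,0,0,0,-0.4,0,0,0]
}}

```text
t: 16.48
eef_pos: [841.6, 222.6, 423.9]
tcp_rot: [3.139, 0.019, -3.039]
ft_force: [0.9, -0.1, 0.5]
opening: 0.842
grip_force: 0.0
```

Emit:
{"method": "move_arm", "body": {
  "moves": [-0.3,0,0,0,-0.3,0,0,0,-0.3,0,0,0]
}}

```text
t: 16.85
eef_pos: [887.8, 215.4, 380.5]
tcp_rot: [3.13, 0.086, -3.038]
ft_force: [-0.3, -0.6, 0.1]
opening: 0.839
grip_force: 0.0
```

```bash
python3 - <<'E'
from h import *
s=monitor.state();print(s["t"],s["eef_pos"],s["tcp_rot"],s["joints"])
E
```

```text
16.85 [887.79619163 215.38102985 380.53523078] [ 3.12961979  0.08608923 -3.03804832] [ 0.16378314  1.03389705  0.0491354   0.00735899  1.97189849 -1.50790625]
```

It does lean the tip outward slightly (0.086 rad). Joint 3 is at its edge, so I'll back off and see whether the lean persists.

Emit:
{"method": "move_arm", "body": {
  "moves": [0.2,0,0,0,0,0,0,0]
}}

```text
t: 17.1
eef_pos: [867.3, 213.9, 379.4]
tcp_rot: [3.13, 0.08, -3.037]
ft_force: [-0.2, 0.6, 0.8]
opening: 0.839
grip_force: 0.0
```

```bash
python3 - <<'E'
from h import *
s=monitor.state();print(s["t"],s["eef_pos"],s["tcp_rot"],s["joints"])
E
```

```text
17.1 [867.30047343 213.92298897 379.44367118] [ 3.12993207  0.07978533 -3.03717942] [ 0.16593122  0.92264209  0.30059369  0.00698665  1.838001   -1.50762814]
```

The lean persists, so it can be built up at the edge of reach. I'll do that with small steps.

Emit:
{"method": "move_arm", "body": {
  "moves": [-0.12,0,-0.03,0,-0.15,0,-0.03,0,-0.15,0,-0.03,0,-0.15,0,-0.03,0,-0.15,0,-0.03,0,-0.15,0,-0.03,0,-0.15,0,-0.03,0,-0.15,0,-0.03,0]
}}

```text
t: 18.1
eef_pos: [920.0, 205.4, 374.1]
tcp_rot: [3.118, 0.175, -3.037]
ft_force: [0.5, 0.0, -0.2]
opening: 0.841
grip_force: 0.0
```

```bash
python3 - <<'E'
from h import *
s=monitor.state();print(s["t"],s["eef_pos"],s["tcp_rot"],s["joints"])
E
```

```text
18.1 [919.98285498 205.35376822 374.11776121] [ 3.11836347  0.17507029 -3.03651762] [ 0.14494188  1.04547713  0.04734655  0.01704088  1.87288198 -1.52646367]
```

Emit:
{"method": "move_arm", "body": {
  "moves": [-0.3,0,-0.05,0,-0.3,0,-0.05,0,-0.3,0,-0.05,0,-0.3,0,-0.05,0,-0.3,0,-0.05,0,-0.3,0,-0.05,0,-0.3,0,-0.05,0,-0.3,0,-0.05,0]
}}

```text
t: 19.1
eef_pos: [981.0, 183.5, 391.6]
tcp_rot: [3.096, 0.389, -3.044]
ft_force: [-0.2, 0.1, -0.4]
opening: 0.843
grip_force: 0.0
```

```bash
python3 - <<'E'
from h import *
s=monitor.state();print(s["t"],s["eef_pos"],s["tcp_rot"],s["joints"])
E
```

```text
19.1 [980.99084644 183.54878283 391.58313939] [ 3.0963201   0.38908399 -3.04427857] [ 0.10759179  1.04420814  0.04739001  0.04153862  1.66042135 -1.55755864]
```

Emit:
{"method": "move_arm", "body": {
  "moves": [-0.3,0,-0.05,0,-0.3,0,-0.05,0,-0.3,0,-0.05,0,-0.3,0,-0.05,0,0.15,0,0,0,0.3,0,0,0],
  "claw": 50
}}

```text
t: 19.85
eef_pos: [958.0, 169.6, 400.2]
tcp_rot: [3.086, 0.495, -3.05]
ft_force: [1.4, 0.2, 0.9]
opening: 0.526
grip_force: 0.0
```

```bash
cat >> h.py <<'E'
from scipy.spatial.transform import Rotation as Ro
C=(560.0,239.2,.108)
def con(p): c,s=np.cos(C[2]),np.sin(C[2]); return np.array([C[0]+c*p[0]-s*p[1],C[1]+s*p[0]+c*p[1],p[2]])
def go(p):
    "norm shift in tool axes from the measured TCP to world p"
    s=monitor.state();R=Ro.from_euler("xyz",s["tcp_rot"]).as_matrix()
    print("t",s["t"],"tcp",s["eef_pos"].round(1),"rot",s["tcp_rot"].round(3),"q",s["joints"].round(2));print("axes(cols)\n",R.round(3))
    d=R.T@(np.array(p)-s["eef_pos"]);print("norm",(d/150).round(3),"mm",np.linalg.norm(d).round());return R
E
python3 - <<'E'
from h import *
go(con((-200,-70,430)))
E
```

```text
t 19.85 tcp [958.  169.6 400.2] rot [ 3.086  0.495 -3.05 ] q [ 0.09  0.82  0.54  0.06  1.28 -1.59]
axes(cols)
 [[-0.876 -0.117  0.468]
 [-0.08   0.992  0.099]
 [-0.475  0.049 -0.878]]
norm [ 3.359  0.328 -2.026] mm 590.0
```

```bash
python3 - <<'E'
from h import *
R=go(con((-80,-66,430)))
print("down 1",(R.T@[0,0,-270]/150).round(3),"fwd x",(R.T@(con((82,0,0))-con((0,0,0)))/150).round(3))
E
```

```text
t 19.85 tcp [958.  169.6 400.2] rot [ 3.086  0.495 -3.05 ] q [ 0.09  0.82  0.54  0.06  1.28 -1.59]
axes(cols)
 [[-0.876 -0.117  0.468]
 [-0.08   0.992  0.099]
 [-0.475  0.049 -0.878]]
norm [ 2.656  0.347 -1.644] mm 471.0
down 1 [ 0.856 -0.088  1.581] fwd x [-0.481 -0.005  0.26 ]
```

Emit:
{"method": "move_arm", "body": {
  "moves": [0.266,0.035,-0.164,0,0.266,0.035,-0.164,0,0.266,0.035,-0.164,0,0.266,0.035,-0.164,0,0.266,0.035,-0.164,0,0.266,0.035,-0.164,0,0.266,0.035,-0.164,0,0.266,0.035,-0.164,0,0.266,0.035,-0.164,0,0.266,0.035,-0.164,0]
}}

```text
t: 21.1
eef_pos: [486.0, 165.6, 431.3]
tcp_rot: [3.086, 0.496, -3.05]
ft_force: [-0.0, -0.0, 0.7]
opening: 0.527
grip_force: 0.0
```

```bash
python3 - <<'E'
from h import *
R=go(con((-80,-66,159)))
E
```

```text
t 21.1 tcp [486.  165.6 431.3] rot [ 3.086  0.496 -3.05 ] q [ 0.2  -0.03  1.78  0.01  0.9  -1.48]
axes(cols)
 [[-0.876 -0.117  0.468]
 [-0.08   0.992  0.099]
 [-0.476  0.049 -0.878]]
norm [ 0.855 -0.095  1.599] mm 272.0
```

Emit:
{"method": "move_arm", "body": {
  "moves": [0.171,-0.019,0.32,0,0.171,-0.019,0.32,0,0.171,-0.019,0.32,0,0.171,-0.019,0.32,0,0.171,-0.019,0.32,0,0,0,0,0]
}}

```text
t: 21.85
eef_pos: [487.5, 164.6, 155.5]
tcp_rot: [3.087, 0.488, -3.05]
ft_force: [1.2, 0.4, 1.1]
opening: 0.528
grip_force: 0.0
```

```bash
python3 - <<'E'
from h import *
R=go(con((2,-65.2,159)))
i=snap("wrist","w6",None,1.25)
for p in [(0,-65.2,170.8),(0,-65.2,187.8),(0,-48.2,170.8),(0,-82.2,170.8)]: print(p,(proj(i,con(p))*1.25).round())
mt=con((34,95*np.sin(.346),70+95*np.cos(.346)));print("mark",(proj(i,mt)*1.25).round(), "axle",(proj(i,con((0,0,70)))*1.25).round())
E
```

```text
t 21.85 tcp [487.5 164.6 155.5] rot [ 3.087  0.488 -3.05 ] q [ 0.19  0.31  2.21  0.06  0.13 -1.54]
axes(cols)
 [[-0.88  -0.117  0.461]
 [-0.081  0.992  0.098]
 [-0.469  0.049 -0.882]]
norm [-0.494  0.004  0.237] mm 82.0
(0, -65.2, 170.8) [396. 506.]
(0, -65.2, 187.8) [398. 545.]
(0, -48.2, 170.8) [433. 504.]
(0, -82.2, 170.8) [359. 507.]
mark [579. 503.] axle [495. 334.]
```

View pics/w6.png

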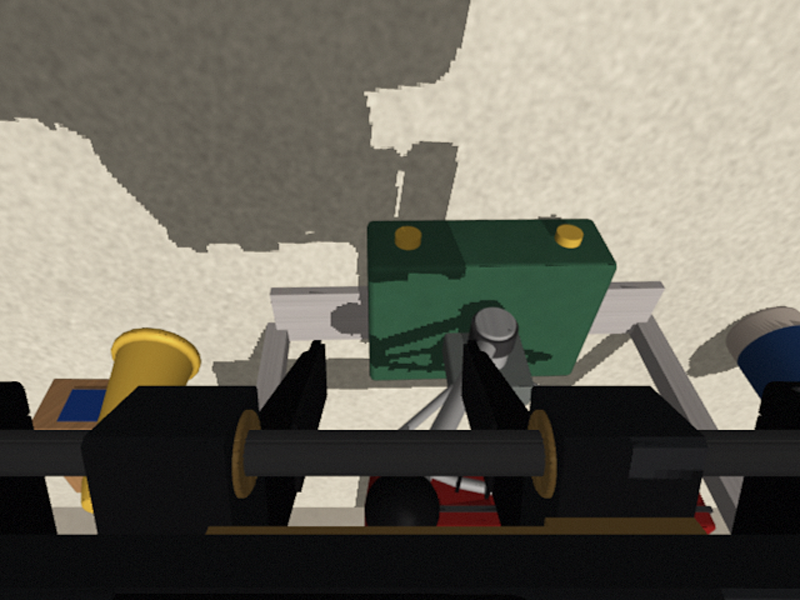

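In this view the knob is at about (402,505), between the fingertips (inner faces at about 326 and 465). It lies about 3 mm to +y of the prediction. I'll go forward to straddle it.

Emit:
{"method": "move_arm", "body": {
  "moves": [-0.124,0.006,0.059,0,-0.124,0.006,0.059,0,-0.124,0.006,0.059,0,-0.124,0.006,0.059,0,0,0,0,0]
}}

```text
t: 22.52
eef_pos: [571.7, 178.2, 165.7]
tcp_rot: [3.085, 0.499, -3.05]
ft_force: [-0.4, 0.1, -0.4]
opening: 0.525
grip_force: 0.0
```

```bash
python3 - <<'E'
from h import *
R=go(con((2,-62.5,159)))
print(monitor.state()["ft_force"])
print("console y 10mm, z 10mm:",(R.T@(con((0,10,0))-con((0,0,0)))/150).round(4),(R.T@[0,0,10]/150).round(4))
# refine mark from saved pictures: red pixels near pointer
for n,f,b in(("S","pics/scene0.png",(418,190,446,232)),("D","pics/side0.png",(220,255,246,290)),("W","pics/w5_full.png",(335,260,400,300))):
    x0,y0,x1,y1=b;im=cv2.imread(f)[y0:y1,x0:x1].astype(int);m=(im[:,:,2]>90)&(im[:,:,2]>2*im[:,:,1])
    v,u=np.nonzero(m);print(n,len(u));
    if len(u): d=np.c_[u+x0,v+y0];c=d.mean(0);e=np.linalg.svd(d-c)[2][0];t=(d-c)@e;print(c.round(1),e.round(3),(c+e*t.min()).round(1),(c+e*t.max()).round(1))
E
```

```text
t 22.525 tcp [571.7 178.2 165.7] rot [ 3.085  0.499 -3.05 ] q [ 0.19  0.39  2.02  0.04  0.23 -1.53]
axes(cols)
 [[-0.874 -0.118  0.471]
 [-0.08   0.992  0.099]
 [-0.478  0.049 -0.877]]
norm [ 0.039 -0.006  0.029] mm 7.0
[-0.37371152  0.1096622  -0.39441482]
console y 10mm, z 10mm: [0.001  0.0666 0.0032] [-0.0319  0.0033 -0.0584]
S 5
[434.  202.8] [-0.401  0.916] [435.2 200.1] [433. 205.]
D 17
[230.9 270.6] [0.422 0.907] [228.5 265.3] [234.9 279.1]
W 40
[375.5 291. ] [-0.984  0.176] [380.2 290.2] [370.8 291.8]
```

Emit:
{"method": "move_arm", "body": {
  "moves": [0.039,-0.006,0.029,0,-0.01,0.071,-0.016,0,-0.01,0.071,-0.016,0,-0.01,0.071,-0.016,0,-0.01,0.071,-0.016,0,-0.01,0.071,-0.016,0,0,0,0,0]
}}

```text
t: 23.4
eef_pos: [560.8, 229.5, 172.9]
tcp_rot: [3.086, 0.494, -3.049]
ft_force: [-0.1, -0.0, -0.0]
opening: 0.525
grip_force: 0.0
```

```bash
cat >> h.py <<'E'
from scipy.optimize import minimize_scalar
def lever(tag):
    for n in("scene","side"):
        i=viewer.camera_info(n);im=viewer.read_camera(n);cv2.imwrite(f"pics/{tag}_{n}.png",im[:,:,::-1])
        print(n,"pred knob at a=.15,.5,.8,1.046:",[list(proj(i,con((0,120*np.sin(a-.7),70+120*np.cos(a-.7))))) for a in(.15,.5,.8,1.046)])
    s=monitor.state();c,sn=np.cos(C[2]),np.sin(C[2]);d=s["eef_pos"]-[C[0],C[1],0]
    print("tcp console",(c*d[0]+sn*d[1]).round(1),(-sn*d[0]+c*d[1]).round(1),d[2].round(1),"ft",s["ft_force"].round(1))
E
python3 - <<'E'
from h import *
lever("l1");s=monitor.state();print(s["t"],s["tcp_rot"])
for n,(u,v) in(("scene",(417,206)),("side",(248,238))):
    print(n);print(cv2.cvtColor(cv2.imread(f"pics/l1_{n}.png"),cv2.COLOR_BGR2GRAY)[v-14:v+15:2,u-24:u+25:2])
E
```

```text
scene pred knob at a=.15,.5,.8,1.046: [[np.float64(406.1), np.float64(214.6)], [np.float64(414.2), np.float64(200.5)], [np.float64(421.0), np.float64(191.2)], [np.float64(425.9), np.float64(186.1)]]
side pred knob at a=.15,.5,.8,1.046: [[np.float64(259.4), np.float64(245.9)], [np.float64(251.4), np.float64(249.1)], [np.float64(244.0), np.float64(256.1)], [np.float64(238.1), np.float64(264.5)]]
tcp console -0.1 -10.2 172.4 ft [0.7 0.1 0.1]
23.5 [ 3.08594552  0.4934874  -3.04972876]
scene
[[  3  52 117 146 159 154 118 118 135 144 147 147 145 139 108  74 130 164
  167 168 168 165 164 166 165]
 [ 15  49  87  92 111 134  98  77  88 108 134 145 146 146 145 142 141 163
  168 167 165 163 167 167 167]
 [ 11  51  86  80  83  90  91  89  93  79  84 104 130 142 147 147 144 146
  147 166 168 166 170 165 164]
 [110 110 118  96  85  76  80  82  94  94  72  74  78  95 128 143 149 127
  151 169 152 132 142 162 164]
 [171 166 166 154 128  87  86  81  82  84  69  51  57  70  80  95 109  92
  146 142 101  58 138 167 166]
 [165 165 169 167 165 122  56  80  85  84  50  15  36  73  72  78  69  95
  129  92
[... 1848 characters left out ...]
46  50  63  64  55  54  54  54  55  53
   50  44  50  50  44  49  66]
 [116 129 128 133 136  93  51  46  43  46  50  53  55  54  54  54  54  55
   53  62  56  50  50  61  98]
 [117 129 135 141 138  75  46  48  42  41  45  47  51  53  56  55  56  53
   54  57  54  47  49  91 120]
 [115 128 135 142 141 110  59  42  42  41  40  44  47  50  54  56  55  55
   54  55  50  47  49  94 121]
 [114 127 134 142 145 143 110  62  42  41  41  42  43  47  49  61  58  56
   58  55  55  53  75 119 124]
 [108 126 134 141 145 148 130 101  63  44  40  41  40  42  45  49  52  57
   60  54  53  63 108 128 127]
 [103 109 124 134 138 140 124 103  88  62  40  41  40  41  41  45  48  51
   54  54  72 106 134 144 156]]
```

Emit:
{"method": "move_arm", "body": {
  "moves": [0.002,0.055,0.003,0,0.002,0.055,0.003,0,0.002,0.055,0.003,0]
}}

```text
t: 23.88
eef_pos: [558.4, 253.4, 171.9]
tcp_rot: [3.086, 0.493, -3.051]
ft_force: [0.7, -1.7, 2.3]
opening: 0.524
grip_force: 1.3
```

Emit:
{"method": "move_arm", "body": {
  "moves": [0.002,0.055,0.004,0,0.002,0.055,0.005,0,0.002,0.045,0.005,0]
}}

```text
t: 24.25
eef_pos: [555.9, 277.4, 170.7]
tcp_rot: [3.086, 0.493, -3.05]
ft_force: [1.3, -2.9, -0.3]
opening: 0.524
grip_force: 1.2
```

```bash
python3 - <<'E'
from h import *
lever("l2");print(monitor.state()["t"])
E
```

```text
scene pred knob at a=.15,.5,.8,1.046: [[np.float64(406.1), np.float64(214.6)], [np.float64(414.2), np.float64(200.5)], [np.float64(421.0), np.float64(191.2)], [np.float64(425.9), np.float64(186.1)]]
side pred knob at a=.15,.5,.8,1.046: [[np.float64(259.4), np.float64(245.9)], [np.float64(251.4), np.float64(249.1)], [np.float64(244.0), np.float64(256.1)], [np.float64(238.1), np.float64(264.5)]]
tcp console -0.0 38.8 170.6 ft [ 0.3  0.1 -0.1]
24.35
```

Emit:
{"method": "move_arm", "body": {
  "moves": [0,-0.05,0,0,0.13,0,-0.062,0,0.15,0,-0.073,0,0.15,0,-0.073,0,-0.12,0,-0.22,0,-0.17,0,-0.31,0,-0.17,0,-0.31,0,-0.17,0,-0.31,0,0,0,0,0]
}}

```text
t: 25.48
eef_pos: [489.1, 251.8, 368.0]
tcp_rot: [3.083, 0.5, -3.051]
ft_force: [0.6, 0.2, -1.6]
opening: 0.527
grip_force: 0.0
```

```bash
python3 - <<'E'
from h import *
lever("l3");print(monitor.state()["t"])
g=cv2.cvtColor(cv2.imread("pics/l3_side.png"),cv2.COLOR_BGR2GRAY)
print(g[248:276,224:254])
g=cv2.cvtColor(cv2.imread("pics/l3_scene.png"),cv2.COLOR_BGR2GRAY)
print(g[176:202:1,412:438])
E
```

```text
scene pred knob at a=.15,.5,.8,1.046: [[np.float64(406.1), np.float64(214.6)], [np.float64(414.2), np.float64(200.5)], [np.float64(421.0), np.float64(191.2)], [np.float64(425.9), np.float64(186.1)]]
side pred knob at a=.15,.5,.8,1.046: [[np.float64(259.4), np.float64(245.9)], [np.float64(251.4), np.float64(249.1)], [np.float64(244.0), np.float64(256.1)], [np.float64(238.1), np.float64(264.5)]]
tcp console -70.3 20.0 363.5 ft [-0.1  0.4 -1.3]
25.575
[[107 114 119 124 126 129 131 133 135 138 137 132 120 110 106 105 104 100
  100 110 138 169 189 195 195 193 183 153 121 108]
 [105 113 118 123 127 128 131 133 136 138 138 133 121 112 107 105 103  99
   97 106 136 170 189 194 195 193 184 155 121 107]
 [103 111 117 123 125 129 131 134 136 137 139 134 123 111 107 104 100  95
   91 105 142 176 191 195 196 194 184 156 123 109]
 [ 96 104 112 119 124 127 131 133 136 136 137 133 122 110 104 100  95  90
   88 109 152 181 193 195 196 195 185 158 127 110]
 [ 97  95 102 110 117 122 126 129 130 130 132 127 116 104  98  93  89  84
   88 111 149 175 182 186 188 190 181 157 126 110]
 [113  98  96 100 105 
[... 4988 characters left out ...]
42 151 160
  157 158 159 161 160 161 161 160]
 [ 76  77  87 103 113 124 134 136 141 143 139 142 138 139 140 140 140 150
  157 159 161 161 160 162 159 162]
 [ 72  71  75  73  83  97 111 115 132 135 139 142 139 143 140 131 124 148
  159 162 162 156 156 154 151 156]
 [ 80  68  77  67  67  75  82  86 102 121 129 138 143 142 135 118 115 144
  160 160 155 145 133 126 124 136]
 [ 79  76  84  91  82  75  75  67  80  92 110 120 129 128 120 102 115 143
  159 155 138 120 101  86  91 122]
 [ 79  93 114 130 124 101  77  66  71  74  84  82  97 101  91  92 119 142
  142 138 126  96  68  57  86 133]
 [ 89 124 142 151 150 123  94  72  67  70  68  72  76  72  76  90 123 132
  116 101  90  79  48  54 102 139]]
```

```bash
python3 - <<'E'
from h import *
W=dict(K=np.load("w5K.npy"),camera_from_world=np.load("w5T.npy"));S=viewer.camera_info("scene");D=viewer.camera_info("side")
from scipy.optimize import least_squares
def run(h,st,wm):
  def f(q):
    x,y,w,a,m,a2,xf=q;c,s=np.cos(w),np.sin(w)
    g=lambda p:(x+c*p[0]-s*p[1],y+s*p[0]+c*p[1],p[2])
    kn=lambda a:g((0,120*np.sin(a-.7),70+120*np.cos(a-.7)));k=kn(a);t=g((34,95*np.sin(m-.7),70+95*np.cos(m-.7)))
    o=[(S,k,(406,214.1),1),(D,k,(260.1,245.1),1),(W,k,(293.6,267.2),1),(S,t,(435.2,199.6),1),(D,t,(229,265.7),1),(W,t,wm,1),(D,kn(a2),(240.3,260.6),1),
       (W,g((xf,75,50)),(392.8,214.4),h),(W,g((xf,-75,50)),(289.6,214.4),h)]
    return np.concatenate([(proj(i,p)-np.array(u))*z for i,p,u,z in o]+[[(w-.108)*30]])
  r=least_squares(f,[560,239,.1,.15,1.05,.95,-45],diff_step=1e-3,x_scale=[1,1,.01,.01,.01,.01,1],loss=st)
  print(r.x.round(3),"m-a2",(r.x[4]-r.x[5]).round(3),r.fun.round(1))
run(1,"soft_l1",(375,290.5));run(.2,"linear",(375,290.5));run(0,"linear",(375,290.5));run(.2,"linear",(376,291))
go(con((0,31,172)))
E
```

```text
[ 5.60259e+02  2.38173e+02  1.07000e-01  1.50000e-01  1.06300e+00
  9.50000e-01 -4.43890e+01] m-a2 0.113 [ 0.   0.8 -0.5  0.5 -0.6  1.3  0.2  0.4 -0.2  0.8 -0.2  0.7  0.2  0.2
  2.8 -7.  -1.3 -7.2 -0. ]
[ 5.5929e+02  2.3859e+02  1.0800e-01  1.5100e-01  1.0580e+00  9.4700e-01
 -3.9896e+01] m-a2 0.111 [-0.2  0.5 -0.4  0.7 -0.1  0.6 -0.1  0.2  0.1  0.9 -0.1  0.1  0.5  0.3
  0.6 -0.9 -0.2 -0.9 -0. ]
[ 5.59394e+02  2.39006e+02  1.01000e-01  1.50000e-01  1.05200e+00
  9.50000e-01 -4.50000e+01] m-a2 0.102 [-0.3  0.4 -0.3  0.8  0.2  0.4  0.   0.3  0.   0.7 -0.4  0.4  0.3  0.4
  0.  -0.  -0.  -0.  -0.2]
[ 5.59671e+02  2.38798e+02  1.02000e-01  1.50000e-01  1.06600e+00
  9.52000e-01 -4.49950e+01] m-a2 0.114 [-0.2  0.5 -0.4  0.8  0.   0.7  0.2  0.2 -0.3  1.1 -0.5 -0.1  0.2  0.4
  0.7 -1.5 -0.1 -1.6 -0.2]
t 25.575 tcp [488.  251.5 363.5] rot [ 3.086  0.494 -3.05 ] q [ 0.4   0.08  1.83 -0.13  0.74 -1.2 ]
axes(cols)
 [[-0.877 -0.117  0.466]
 [-0.08   0.992  0.099]
 [-0.474  0.049 -0.879]]
norm [0.193 0.006 1.348] mm 204.0
```

Fits agree that the lever is at about 0.95 and the mark at about 1.06, so about 12.4 mm of knob travel remains. I'll go back in and finish.

Emit:
{"method": "move_arm", "body": {
  "moves": [0.151,0.003,0.281,0,0.151,0.003,0.281,0,0.151,0.003,0.281,0,0.151,0.003,0.281,0,0,0,0,0]
}}

```text
t: 26.2
eef_pos: [485.2, 262.1, 168.5]
tcp_rot: [3.089, 0.485, -3.048]
ft_force: [1.0, -0.8, 0.5]
opening: 0.528
grip_force: 0.0
```

```bash
python3 - <<'E'
from h import *
go(con((0,31,170)));print(monitor.state()["ft_force"])
E
```

```text
t 26.2 tcp [485.2 262.1 168.5] rot [ 3.089  0.485 -3.048] q [ 0.43  0.34  2.1  -0.44  0.25 -0.85]
axes(cols)
 [[-0.881 -0.117  0.459]
 [-0.082  0.992  0.096]
 [-0.466  0.046 -0.883]]
norm [-0.428 -0.003  0.215] mm 72.0
[ 0.95698717 -0.82728155  0.50635475]
```

Emit:
{"method": "move_arm", "body": {
  "moves": [-0.107,-0.001,0.054,0,-0.107,-0.001,0.054,0,-0.107,-0.001,0.054,0,-0.107,0,0.054,0,0,0,0,0]
}}

```text
t: 26.82
eef_pos: [559.4, 270.9, 176.0]
tcp_rot: [3.085, 0.495, -3.051]
ft_force: [0.1, -0.5, 0.5]
opening: 0.522
grip_force: 0.0
```

```bash
python3 - <<'E'
from h import *
go(con((0,50.7,168)));print(monitor.state()["ft_force"])
E
```

```text
t 26.825 tcp [559.4 270.9 176. ] rot [ 3.085  0.495 -3.051] q [ 0.38  0.41  1.95 -0.27  0.3  -1.05]
axes(cols)
 [[-0.876 -0.117  0.467]
 [-0.08   0.992  0.099]
 [-0.475  0.05  -0.879]]
norm [0.044 0.125 0.044] mm 21.0
[ 0.14664752 -0.53699698  0.48102572]
```

Emit:
{"method": "move_arm", "body": {
  "moves": [0.014,0.035,0.014,0,0.01,0.03,0.01,0,0.01,0.03,0.01,0,0.01,0.03,0.01,0,0,0,0,0]
}}

```text
t: 27.45
eef_pos: [553.4, 290.1, 166.3]
tcp_rot: [3.086, 0.493, -3.049]
ft_force: [-1.3, 0.8, -0.4]
opening: 0.528
grip_force: 0.0
```

```bash
python3 - <<'E'
from h import *
go(con((0,51.2,168)));print(monitor.state()["ft_force"])
E
```

```text
t 27.45 tcp [553.4 290.1 166.3] rot [ 3.086  0.493 -3.049] q [ 0.42  0.43  1.95 -0.35  0.3  -0.95]
axes(cols)
 [[-0.877 -0.118  0.466]
 [-0.081  0.992  0.099]
 [-0.473  0.049 -0.879]]
norm [-0.012 -0.001 -0.007] mm 2.0
[-1.28136073  0.78402423 -0.35269558]
```

Emit:
{"method": "move_arm", "body": {
  "moves": [0,-0.05,0,0,0.13,0,-0.062,0,0.15,0,-0.073,0,0.15,0,-0.073,0,-0.12,0,-0.22,0,-0.17,0,-0.31,0,-0.17,0,-0.31,0,-0.17,0,-0.31,0,0,0,0,0]
}}

```text
t: 28.58
eef_pos: [486.8, 264.5, 363.8]
tcp_rot: [3.083, 0.5, -3.052]
ft_force: [0.3, 0.4, -0.4]
opening: 0.53
grip_force: 0.0
```

```bash
python3 - <<'E'
from h import *
lever("l4");print(monitor.state()["t"])
D=viewer.camera_info("side")
C2=(559.7,238.6,.105)
c,s=np.cos(C2[2]),np.sin(C2[2])
for n in("l3","l4"):
    g=cv2.cvtColor(cv2.imread(f"pics/{n}_side.png"),cv2.COLOR_BGR2GRAY).astype(float)
    # knob match: dark disc r 6 px vs lighter ring, along the predicted arc
    best=[]
    for a in np.arange(.8,1.25,.01):
        p=(0,120*np.sin(a-.7),70+120*np.cos(a-.7));u,v=proj(D,(C2[0]+c*p[0]-s*p[1],C2[1]+s*p[0]+c*p[1],p[2]))
        Y,X=np.mgrid[:480,:640];r=np.hypot(X-u,Y-v);best.append((g[(r>7)&(r<9.5)].mean()-g[r<5.5].mean(),a.round(2),u,v))
    print(n,sorted(best)[::-1][:4])
g=cv2.cvtColor(cv2.imread("pics/l4_side.png"),cv2.COLOR_BGR2GRAY);print(g[252:276,228:248])
E
```

```text
scene pred knob at a=.15,.5,.8,1.046: [[np.float64(406.1), np.float64(214.6)], [np.float64(414.2), np.float64(200.5)], [np.float64(421.0), np.float64(191.2)], [np.float64(425.9), np.float64(186.1)]]
side pred knob at a=.15,.5,.8,1.046: [[np.float64(259.4), np.float64(245.9)], [np.float64(251.4), np.float64(249.1)], [np.float64(244.0), np.float64(256.1)], [np.float64(238.1), np.float64(264.5)]]
tcp console -71.2 32.8 359.3 ft [-0.3  0.5  0. ]
28.675
l3 [(np.float64(64.34448818897638), np.float64(0.97), np.float64(240.1), np.float64(261.6)), (np.float64(64.22350721784775), np.float64(0.94), np.float64(240.8), np.float64(260.6)), (np.float64(64.18854337152209), np.float64(0.96), np.float64(240.4), np.float64(261.3)), (np.float64(63.81184383202099), np.float64(0.95), np.float64(240.6), np.float64(260.9))]
l4 [(np.float64(70.5994751908397), np.float64(1.07), np.float64(237.8), np.float64(265.3)), (np.float64(70.12245734908137), np.float64(1.05), np.float64(238.2), np.float64(264.6)), (np.float64(69.24040664375715), np.float64(1.06), np.float64(238.0), np.float64(265.0)), (np.float64(68.99
[... 1412 characters left out ...]
  89 119
  140 149]
 [ 83  63  61  59  53  44  41  42  42  39  41  42  41  40  51  77 115 147
  162 159]
 [ 84  64  67  72  68  56  45  41  40  41  42  40  41  46  68 107 146 167
  167 155]
 [ 83  68  74  83  79  69  60  50  45  44  44  44  46  56  86 130 164 170
  158 143]
 [ 83  72  77  84  84  81  76  70  63  59  57  58  61  69  93 133 163 162
  142 135]
 [ 85  74  73  78  77  81  87  89  88  86  82  77  76  79  89 118 146 148
  132 135]
 [ 92  80  73  69  65  72  86  97 100 102  98  93  85  83  85  98 117 122
  115 130]
 [106  97  82  70  60  63  79  94 102 106 107 101  91  86  84  85  89  91
   91 105]
 [121 113  95  79  65  62  73  89  99 106 109 106  96  87  84  82  79  75
   71  74]]
```

```bash
python3 - <<'E'
from cell import order
print(order.job_done())
E
```

```text
the job is handed in; nothing more can be done
None
```

I handed the job in at about 29 s; no verdict came back. The leg lies home against the stop, released, and the lever measures about 1.06 rad, against about 1.06 for the mark. To reach the knob I leaned the tool by pushing past the arm's reach, and joint 3 read 0.047, just under its 0.05 limit.

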